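# Set and lock the foot rest of a labelling cradle

## Task

The jar standing on the black slab is the next to be labelled: spin the knurled brass collar of the labelling cradle until the black pointer of the foot rest is level with the height tab of that jar's colour, then turn the orange clamp knob clockwise as far as it goes to lock the rest there. Let go of everything, and leave the tabs, the jars and the other things on the counter where they are.

Things in the scene. Friction and masses are not known exactly. Their poses are not given: they have to be found in the camera images.
- jig: Labelling cradle, fixed: grey base plate 18 mm thick (x -60 to 120, y -150 to 240 mm) with steel rods and a white backboard, all leaning 25 deg from vertical, tops towards -x of the jig (the robot's left). Origin on the table. Threaded rod from x 60, y 0, z 18. Backboard y 115 to 225, on the +x side of the rods, top 0.21 m up. Guide rod at y 85 ends at most 53 mm above the carriage plate.
- carriage (a joint): Height of the sliding carriage (aluminium plate with foot rest, pointer, collar and clamp knob) along the leaning rods, 0 to 0.036 m, growing upwards. It moves only as the collar turns and stays where it is left (pushing it along the rods takes over 20 N).
- collar (a joint): Angle of the knurled collar, rad; grows anticlockwise as seen from the rod's top end. Coarse thread: a full turn anticlockwise lifts the carriage, and the collar with it, 30 mm (4.77 mm per rad); clockwise lowers it. Friction about 0.1 to 0.15 N m; stays where it is left.
- collar_grip (a point): TCP point to grip the brass collar, on the rod's axis, 26 mm above the carriage plate (plate x -22 to 22, y -120 to 110 mm). z = up the rod, y = along the plate (jig y), x = square to both; rides with the carriage, does not turn. Collar round, 44 mm across, from 24 mm below this point to 4 mm above. Rod 16 mm thick, its top 6 to 42 mm above this point.
- pointer (a point): Front end of the black pointer (3 mm thick) at the end of the foot rest, its mid-height; same axes as collar_grip, at x = 40, y = 205, z = -29.5 mm from it.
- pink_mark (a point): End of the pink tab (5 mm thick) beside the pointer on the backboard's scale, its mid-height; z axis up along the rods. Always the lower tab: 8 to 19 mm below the pointer at the start. The pointer is level with it when their heights along the rods agree. Moves stiffly if pushed: leave it.
- green_mark (a point): The same for the green tab, always the upper one: 8 to 19 mm above the pointer at the start.
- knob_grip (a point): Grip point on the orange bar of the clamp knob, on its axis, 30 mm above the carriage plate; z = knob axis, parallel to the rod; x along the bar (turns with it). Bar 46 x 14 mm, from 22 mm below this point to 6 mm above, on a round black foot 42 mm across, 8 mm high. Axis 95 mm from the collar's towards -y of the jig; rides with the carriage.
- clamp_knob (a joint): Angle of the clamp knob: 0 loose, 1.6 rad fully tight (end stop); grows clockwise as seen from above. Starts between 0 and 0.4. Turns with about 0.06 N m.
- pink_jar: Pink stone jar with conical lid and ball on top, 88 mm across, 147 mm high, origin at the centre of its underside; stands on one of the two slabs.
- green_jar: The same jar in green stone, on the other slab.
- black_slab: Black stone slab 130 x 130 x 14 mm, fixed; origin at the centre of its underside. The jar on it is the next to be labelled.
- white_slab: White marble slab of the same size, fixed.
- oil_bottle: Bystander: amber bottle with green cap, 48 mm across, 160 mm high, right of the cradle; origin under its centre.
- tealight_log: Bystander: bark-covered tealight holder, 68 mm across, 56 mm high, left of the cradle, where the rods lean.
- stone_cup: Bystander: beige stone cup, 72 mm across, 70 mm high, left of the cradle, beside its backboard.
- white_bowl: Bystander: white bowl, 90 mm across, 50 mm high, between the cradle and the robot.
- marble_box: Bystander: pink stone box 70 x 100 x 50 mm, right of the cradle.
There are look-alikes about, which are no part of the job. What is shaped like the pink_jar but blue is not meant. There is more than one size of the black_slab; the job needs the larger.

How it is judged:
On the way, in this order (a step that is already met when the one before it is completed fails the run):
1. with the clamp still loose, the pointer is level with the tab of the right colour and the collar let go (((horizontal distance between pink_jar and black_slab below 0.04 m and z of pointer in the frame of pink_mark between -0.003 and 0.003 m) or (horizontal distance between green_jar and black_slab below 0.04 m and z of pointer in the frame of green_mark between -0.003 and 0.003 m)) and contact force between the fingers and carriage below 0.5 N and value of joint clamp_knob below 0.8 rad), for 0.2 s.
2. the clamp knob is turned tight, the pointer still level (((horizontal distance between pink_jar and black_slab below 0.04 m and z of pointer in the frame of pink_mark between -0.003 and 0.003 m) or (horizontal distance between green_jar and black_slab below 0.04 m and z of pointer in the frame of green_mark between -0.003 and 0.003 m)) and value of joint clamp_knob above 1.4 rad), for 0.2 s.
At the end, for the whole second after the job is handed in: The pointer is within 3 mm (measured along the rods) of the mid-height of the tab that has the colour of the jar on the black slab, at rest, and the clamp knob stands past 1.4 rad of its 1.6 rad, with nothing of the cradle touched (all of step 2 and contact force between the fingers and carriage below 0.5 N and velocity of joint carriage between -0.002 and 0.002 m/s).
It fails at once if a jar or another thing on the counter is pushed more than 15 mm or tipped (distance of any of pink_jar, green_jar, oil_bottle, tealight_log, stone_cup, white_bowl, marble_box from where it was at the start of the episode above 0.015 m or angle between any of pink_jar, green_jar, oil_bottle, tealight_log, stone_cup, white_bowl, marble_box's own z axis and vertical above 0.3 rad).
It fails at once if a height tab is moved by more than 2 mm (distance of any of pink_mark, green_mark from where it was at the start of the episode above 0.002 m).
It also fails if it takes over 72 s, if anything falls off the work surface, if the arm or the gripper's body presses on something with over 40 N, if the wrist force passes 120 N, or if a joint passes its speed limit or range.

## Robot

A 6-joint arm with a two-finger parallel gripper is mounted at the origin on the work surface. World frame = base frame: x ahead of the robot, y to its left, z up, the work surface at z = 0. Lengths are in m, angles in rad, forces in N, time in s.
With the tool pointing down it reaches from about 0.35 to 0.975 m from the base axis. Payload 4.9 kg.
Tool frame: the origin (TCP) lies between the finger pads, 19 mm behind the fingertips; this is the grasp point; z points along the fingers, y is the line along which they close (so a half turn about z gives the same grasp; the last joint's range is limited). The gripper opens to 85 mm and grips with 20 to 120 N. Pads are 22 mm wide; open, the fingers measure 114 mm over their backs; the gripper's body (76 mm by 85 mm) begins 54 mm behind the grasp point. The pads swing forward as they close: fully open they stand 13 mm farther back than shut.
Start: joints at [-1.417, 0.053, 1.613, -0, 1.476, -0.119], TCP at [0.168, -0.602, 0.25] pointing down, gripper open.
Joint ranges: [-3.01, 3.01], [-1.01, 2.22], [0.06, 2.58], [-1.02, 4.17], [0.09, 2.62], [-3.14, 3.14]. Speed limits (rad/s): [2.57, 2.57, 3.14, 3.14, 3.14, 3.14].

## Interface

Orientations are given as a unit quaternion [w, x, y, z].
In Python, from cell import robot, eoat, cams, get_clock, get_joints, get_joint_vel, get_tau, get_tcp_pos, get_ee_rot, get_contact_force, get_torque, get_grip_width, get_finger_force gives the robot as it stands. Calls block until the motion is done:
- robot.movep(position, orientation): joint-space move of the TCP to a pose.
- robot.move_linear(position, speed=0.15, attitude=None): straight line of the TCP; attitude=None keeps the orientation; speed is the mean speed in m/s.
- robot.goto_joints(angles): joint-space move.
- eoat.command_gripper(opening, grasp_force=None): finger opening in m; grasp_force is the grip in N (None keeps the last); returns when the fingers have stopped.
- robot.wait(seconds).
- robot.ik(position, orientation): joint angles nearest the present ones, or None.
- cams.camera(name): name is "side" or "top"; returns a dict with "image" (400x640x3 uint8, red, green, blue), "range_z" (400x640 float32, m along the optical axis (not along the pixel's ray), 0 where there is no reading), "camera_matrix" (3x3 intrinsics, pixels), "T" (4x4, takes a point from camera to world coordinates). Camera axes: x right, y up, looking along -z (the intrinsics and any distortion apply to the point x, -y, -z); pixel columns grow to the right and rows downward; lengths in m; the calibration is good to about 2 mm. A picture is of the moment at which its call begins.
A pose or a line that the arm cannot do raises robot.MotionError and nothing moves.
- robot.close_job(): hands the job in; it is judged then, once.
Readings, each from a call of its own:
- get_clock(): time.
- get_joints(): joint angles.
- get_joint_vel(): joint speeds.
- get_tau(): joint torques, N m.
- get_tcp_pos(): TCP position.
- get_ee_rot(): TCP orientation.
- get_contact_force(): force on the tool from outside, world axes, zero at the start.
- get_torque(): the same for the moment, N m.
- get_grip_width(): finger opening in m.
- get_finger_force(): force on a finger pad.
Only numpy, scipy, OpenCV 4.12 (cv2) and the standard library are available. Lean on these libraries where they do the work, as an engineer would, in place of code of your own. Each camera call takes 0.05 s, during which the arm holds its last target. There are 200 camera calls.

## Working session

There is one attempt and no reset: what is moved stays moved. The work goes in short steps, each a Python script; the robot and the scene stay as the last script left them, time stands still between calls to the robot, and variables do not carry over. Pictures are saved under pics/ and viewed, at most 10 in all, crops included, and the job is handed in when it is done.

```bash
mkdir -p pics; ls
python3 - <<'E'
from cell import *
import cv2,numpy as np
for n in("top","side"):
    c=cams.camera(n); np.savez(f"pics/{n}0.npz",**{k:c[k] for k in("image","range_z","camera_matrix","T")})
    cv2.imwrite(f"pics/{n}0.png",c["image"][:,:,::-1]); print(n,c["camera_matrix"].tolist(),np.round(c["T"],3).tolist(),[k for k in c])
E
```

```text
pics
top [[395.74786132519057, 0.0, 320.42153687604105], [0.0, 395.74786132519057, 195.01369909049535], [0.0, 0.0, 1.0]] [[0.018, 0.992, -0.123, 0.392], [-1.0, 0.019, 0.002, -0.002], [0.005, 0.123, 0.992, 1.497], [0.0, 0.0, 0.0, 1.0]] ['image', 'range_z', 'camera_matrix', 'T']
side [[421.8275498744656, 0.0, 318.21636411694305], [0.0, 421.8275498744656, 207.1743437770744], [0.0, 0.0, 1.0]] [[-0.819, 0.426, -0.385, 0.009], [-0.574, -0.623, 0.531, 0.782], [-0.014, 0.656, 0.754, 1.24], [0.0, 0.0, 0.0, 1.0]] ['image', 'range_z', 'camera_matrix', 'T']
```

View pics/top0.png

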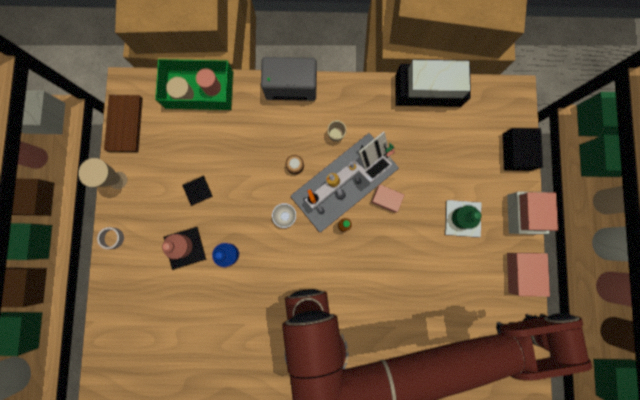

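View pics/side0.png

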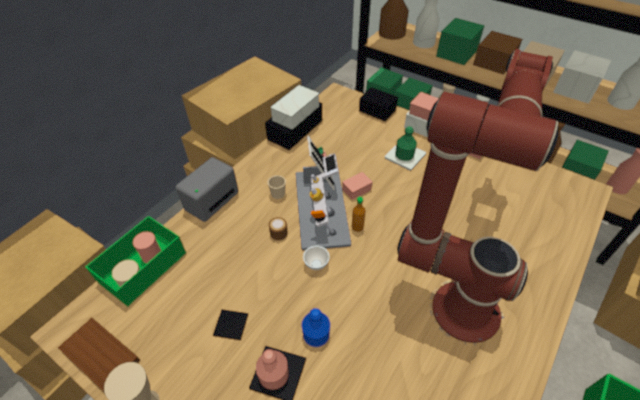

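Top view: the pink jar stands on the larger black slab (185,248) and green on the white one (463,218), so the target is the pink (lower) tab. The cradle spans roughly (290,195) to (398,165), with the knob near (311,198) and the collar near (333,180).

Run:
```python
import cv2,numpy as np
a=np.load("pics/top0.npz")["image"][120:240,275:415];b=np.load("pics/side0.npz")["image"][130:265,270:380]
f=lambda i,s:cv2.resize(i,None,fx=s,fy=s,interpolation=cv2.INTER_CUBIC)
A=f(a,4);B=f(b,4)
h=max(A.shape[0],B.shape[0])
P=lambda i,w:cv2.copyMakeBorder(i,0,h-i.shape[0],0,0,cv2.BORDER_CONSTANT)
A=P(A,0);B=P(B,0)
cv2.imwrite("pics/c1.png",A[:,:,::-1]);cv2.imwrite("pics/c2.png",B[:,:,::-1])
# base plate: grey pixels at height ~18 mm
def pts(n):
    d=np.load(f"pics/{n}0.npz");K=d["camera_matrix"];T=d["T"];z=d["range_z"]
    v,u=np.mgrid[:400,:640];p=np.stack([(u-K[0,2])/K[0,0]*z,-(v-K[1,2])/K[1,1]*z,-z],-1)
    return p@T[:3,:3].T+T[:3,3],d["image"]
for n in("top","side"):
    W,I=pts(n); hsv=cv2.cvtColor(I,cv2.COLOR_RGB2HSV)
    m=(abs(W[...,2]-.018)<.008)&(hsv[...,1]<60)&(abs(W[...,0]-.55)<.2)&(abs(W[...,1]+.05)<.25)
    m=cv2.morphologyEx(m.astype(np.uint8),cv2.MORPH_OPEN,np.ones((2,2)))
    nn,l,s,c=cv2.connectedComponentsWithStats(m);k=1+np.argmax(s[1:,4])
    P=W[l==k];r=cv2.minAreaRect((P[:,:2]*1000).astype(np.float32)); print(n,len(P),np.median(P[:,2]),r,cv2.boxPoints(r).tolist())
    for nm,(lo,hi) in dict(orange=((3,170,120),(14,255,255)),brass=((14,110,90),(25,255,255)),pink=((0,70,90),(8,140,255)),green=((60,90,30),(90,255,255))).items():
        mm=cv2.inRange(hsv,lo,hi)>0
        mm&=(abs(W[...,0]-.55)<.2)&(abs(W[...,1]+.05)<.25)&(W[...,2]>.03)
        nn,l,s,c=cv2.connectedComponentsWithStats(mm.astype(np.uint8))
        for k in range(1,nn):
            if s[k,4]>3: print(n,nm,s[k,4],c[k].round(1),W[l==k].mean(0).round(3),W[l==k][:,2].max().round(3))
```

```text
top 2509 0.017916968892065288 ((609.194091796875, -83.6419677734375), (198.71376037597656, 420.36590576171875), 44.1352653503418) [[391.52398681640625, -1.9817428588867188], [684.2477416992188, -303.6774597167969], [826.8641967773438, -165.30218505859375], [534.1404418945312, 136.39352416992188]]
top orange 50 [311.2 195.9] [0.555 0.026 0.146] 0.157
top brass 134 [294.2 163.5] [0.681 0.093 0.076] 1.497
top brass 15 [352.9 167.3] [ 0.663 -0.118  0.119] 0.127
top brass 106 [333.  180.3] [ 0.612 -0.048  0.14 ] 0.155
top brass 5 [309.4 191.8] [0.57  0.033 0.142] 0.152
top brass 21 [311.8 197.4] [0.549 0.024 0.151] 0.157
top brass 54 [346.8 225.2] [ 0.459 -0.1    0.103] 0.115
top pink 23 [389.7 152.9] [ 0.718 -0.249  0.117] 0.142
top pink 6 [380.8 189. ] [ 0.597 -0.228  0.049] 0.055
top pink 6 [395.3 193.8] [ 0.58  -0.282  0.05 ] 0.053
top pink 6 [390.7 195.3] [ 0.575 -0.265  0.049] 0.054
top pink 5 [372.8 200.6] [ 0.554 -0.199  0.043] 0.049
top pink 26 [387.8 207.5] [ 0.53  -0.254  0.046] 0.053
top green 22 [389.  148.1] [ 0.73  -0.243  0.14 ] 0.145
top green 24 [346.  223.3] [ 0.462 -0.
[... 219 characters left out ...]
09375], [799.768310546875, -161.90704345703125], [8.933837890625, 782.02783203125]]
side orange 24 [316.2 214.3] [0.559 0.036 0.138] 0.152
side brass 8 [316.  180.4] [ 0.665 -0.113  0.117] 0.119
side brass 4 [372.  183.5] [ 0.517 -0.284  0.041] 0.049
side brass 97 [316.3 195.2] [ 0.61  -0.037  0.137] 0.154
side brass 279 [358.4 215.6] [ 0.457 -0.079  0.086] 0.153
side brass 58 [317.5 213.5] [0.555 0.034 0.142] 0.154
side brass 109 [278.2 225.4] [0.683 0.099 0.054] 0.064
side pink 8 [323.5 154.6] [ 0.723 -0.246  0.117] 0.127
side pink 372 [356.8 183.8] [ 0.562 -0.243  0.048] 0.058
side green 20 [319.8 150.4] [ 0.733 -0.235  0.143] 0.171
side green 20 [359.5 199.5] [ 0.464 -0.088  0.159] 0.164
```

View pics/c1.png

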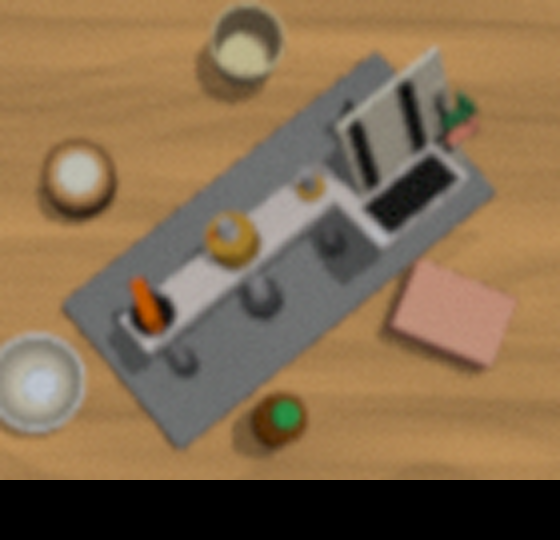

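View pics/c2.png

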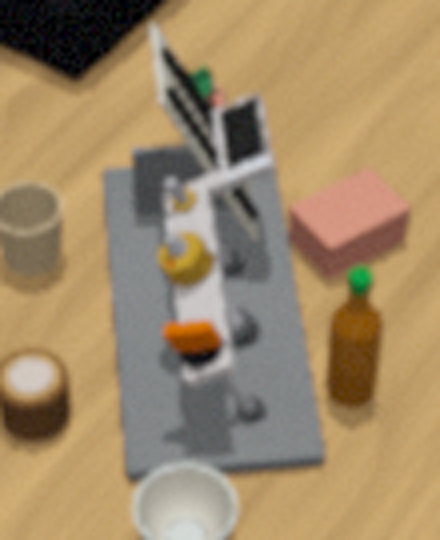

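Crops: the base-plate corners in the top crop (×4) are (63,305), (182,448), (494,190) and (376,53). The knob bar runs (135,280)–(155,330), the collar is at (232,238), and the green and pink tabs are at (458,112) and (462,132). I'll fit the jig frame to the corners and get heights along the rods from depth.

```bash
cat > h.py <<'E'
import cv2,numpy as np
from scipy.spatial.transform import Rotation as R
def load(n):
    d=np.load(n);return {k:d[k] for k in d.files}
def pts(d):
    K=d["camera_matrix"];T=d["T"];z=d["range_z"]
    v,u=np.mgrid[:400,:640];p=np.stack([(u-K[0,2])/K[0,0]*z,-(v-K[1,2])/K[1,1]*z,-z],-1)
    W=p@T[:3,:3].T+T[:3,3];W[z==0]=np.nan
    return W
def ray(d,u,v,h):
    K=d["camera_matrix"];T=d["T"];r=T[:3,:3]@[(u-K[0,2])/K[0,0],-(v-K[1,2])/K[1,1],-1]
    return T[:3,3]+r*(h-T[2,3])/r[2]
d0=load("pics/top0.npz")
C=np.array([[63,305],[182,448],[494,190],[376,53]])/4-.375+[275,120]
w=np.array([ray(d0,*c,.018) for c in C])[:,:2]
m=np.array([[-60,-150],[120,-150],[120,240],[-60,240]])/1000.
mc,wc=m.mean(0),w.mean(0);q=(m-mc)@[1,1j]if 0 else (m-mc)[:,0]+1j*(m-mc)[:,1]
o=(w-wc)[:,0]+1j*(w-wc)[:,1]
f=(q.conj()@o)/(q.conj()@q);yaw=np.angle(f);scale=abs(f)
cy,sy=np.cos(yaw),np.sin(yaw);J2=np.array([[cy,-sy],[sy,cy]])
O=np.r_[wc-J2@mc,0]
Rj=R.from_euler("z",yaw)*R.from_euler("y",-25,degrees=True)  # cols: x square, y plate, z up rod
M=Rj.as_matrix()
rod0=O+R.from_euler("z",yaw).apply([.06,0,.018])
def rodframe(W): return (W-rod0)@M   # x,y,z in rod frame, z=0 at rod foot
E
python3 - <<'E'
from h import *
print("scale",scale,"yaw",yaw,"O",O,"res mm",(w-wc-((m-mc)@J2.T)).round(4).tolist(),"rod0",rod0)
for n in("top","side"):
    d=load(f"pics/{n}0.npz");L=rodframe(pts(d));I=d["image"];hsv=cv2.cvtColor(I,cv2.COLOR_RGB2HSV)
    x,y,z=np.moveaxis(L,-1,0)
    near=(abs(x)<.2)&(y>-.16)&(y<.26)&(z>.03)
    for a,b in((-.075,-.03),(.03,.07)):
        k=near&(abs(x)<.02)&(y>a)&(y<b)&(hsv[...,1]<50)&(hsv[...,2]>110)&(z<.15)
        print(n,"plate",a,k.sum(),np.percentile(z[k],[10,25,50,75,90]).round(4))
    for nm,lo,hi in(("pink",(0,50,60),(9,180,255)),("green",(60,80,30),(90,255,255)),):
        k=near&(cv2.inRange(hsv,lo,hi)>0)&(y>.15)&(x<.12)
        print(nm);[print("  ",c[::-1],I[tuple(c)],(L[tuple(c)]*1000).round(1)) for c in np.argwhere(k)]
    for nm,lo,hi in(("brass",(14,110,90),(25,255,255)),("orange",(3,170,100),(16,255,255))):
        k=near&(cv2.inRange(hsv,lo,hi)>0)&(abs(x)<.03)&(y<.03)
        if nm=="orange":k&=y<-.06
        else:k&=y>-.04
        print(nm,k.sum(),L[k].mean(0).round(4),np.percentile(L[k],[5,50,95],axis=0).round(4).tolist())
        if nm=="orange":
            r=cv2.fitLine((L[k][L[k][:,2]>np.percentile(z[k],40)][:,:2]).astype(np.float32),cv2.DIST_L2,0,.01,.01).ravel();print(r)
    k=near&(y>.17)&(y<.235)&(x>-.03)&(x<.09)&(hsv[...,2]<70)
    if n=="top":[print("blk",c[::-1],I[tuple(c)],(L[tuple(c)]*1000).round(1)) for c in np.argwhere(k)][:0]
E
```

```text
scale 0.983259502731386 yaw -2.435033322717548 O [ 0.62165762 -0.04237692  0.        ] res mm [[-0.0007, -0.0031], [0.0043, -0.0006], [0.0008, 0.0039], [-0.0044, -0.0003]] rod0 [ 0.57602161 -0.08133016  0.018     ]
top plate -0.075 119 [0.1014 0.1027 0.1044 0.1063 0.1083]
top plate 0.03 110 [0.1009 0.102  0.1039 0.1055 0.1075]
pink
   [392 150] [130  85  69] [ 43.2 231.4  96.2]
   [393 150] [153  98  78] [ 43.6 235.1  92.2]
   [391 151] [145  92  74] [ 38.5 229.4  86.6]
   [392 151] [151  96  79] [ 40.8 232.1  86. ]
   [393 151] [151  95  76] [ 48.5 231.3  95.4]
   [389 152] [155 103  81] [ 37.9 220.9  89.2]
   [390 152] [171 107  87] [ 39.  224.2  86.4]
   [391 152] [172 105  87] [ 42.2 226.3  87.7]
   [392 152] [163 101  82] [ 44.7 228.8  87.5]
   [393 152] [149  95  76] [ 46.8 231.5  86.6]
   [386 153] [76 55 49] [ 40.6 206.5 102.4]
   [387 153] [123  80  66] [ 49.4 205.3 113.6]
   [388 153] [160  99  83] [ 36.2 217.   85.1]
   [389 153] [172 106  88] [ 39.6 219.   86.5]
   [390 153] [178 109  89] [ 42.2 221.5  86.5]
   [391 153] [169 107  87] [ 43.  225.   83.3]
   [392 153] [157
[... 7290 characters left out ...]
]
   [320 151] [ 47 121  75] [ 34.7 217.  119.2]
   [321 151] [ 45 122  76] [ 38.  217.4 116.9]
   [319 152] [28 70 44] [ 32.5 205.5 126.2]
   [320 152] [ 43 106  64] [ 34.  211.9 118.9]
   [321 152] [ 49 118  72] [ 36.6 214.4 114.8]
   [322 152] [ 73 111  73] [ 39.2 217.2 110.3]
   [319 153] [29 49 33] [ 37.8 180.4 142.8]
   [320 153] [44 87 58] [ 32.2 210.4 115.4]
   [321 153] [ 64 102  69] [ 36.3 207.8 115.7]
brass 97 [ 0.0007 -0.012   0.1313] [[-0.0186, -0.0232, 0.1186], [0.003, -0.0138, 0.134], [0.0177, 0.0052, 0.1399]]
orange 73 [-0.0022 -0.1007  0.1356] [[-0.0194, -0.1082, 0.1215], [-0.0032, -0.1014, 0.1368], [0.0166, -0.0907, 0.1459]]
[ 0.9308988  -0.36527714 -0.00230848 -0.09958871]
```

Depth gives the plate top at ~104 mm along the rods, so the pointer is at ~100.7. The pink tab's mid-height is ~85 and the green's ~113, both inside the given 8–19 mm ranges. I'll store averaged frames for refinement, check the IK, and move to a hover above the collar.

```bash
cat >> h.py <<'E'
OFF=np.array([.001,-.002,0])
def pos(x,y,z): return rod0+M@(np.array([x,y,z])+OFF)
def rot(phi): return Rj*R.from_euler("z",phi)*R.from_euler("x",np.pi)   # tool z down the rod; tool y at phi from -y
def quat(phi): return rot(phi).as_quat()[[3,0,1,2]]
def grab(cams,name,n=12):
    I=[];Z=[]
    for _ in range(n):
        c=cams.camera(name);I.append(c["image"].astype(float));Z.append(c["range_z"])
    Z=np.array(Z);Z[Z==0]=np.nan
    return dict(image=np.mean(I,0).round().astype(np.uint8),range_z=np.nan_to_num(np.nanmedian(Z,0)),camera_matrix=c["camera_matrix"],T=c["T"])
E
python3 - <<'E'
from h import *
from cell import *
for n in("top","side"): np.savez(f"pics/{n}A.npz",**grab(cams,n))
for ph in np.arange(-3,3.2,.5):
    q=[robot.ik(pos(0,0,z),quat(ph)) for z in(.13,.25)]
    print(round(ph,2),[None if a is None else np.round(a,2).tolist() for a in q])
print(get_clock())
E
```

```text
-3.0 [[-0.07, 0.33, 1.53, -0.3, 1.6, 0.7], [-0.02, 0.34, 1.34, -0.29, 1.79, 0.69]]
-2.5 [[-0.07, 0.33, 1.53, -0.3, 1.6, 0.2], [-0.02, 0.34, 1.34, -0.29, 1.79, 0.19]]
-2.0 [[-0.07, 0.33, 1.53, -0.3, 1.6, -0.3], [-0.02, 0.34, 1.34, -0.29, 1.79, -0.31]]
-1.5 [[-0.07, 0.33, 1.53, -0.3, 1.6, -0.8], [-0.02, 0.34, 1.34, -0.29, 1.79, -0.81]]
-1.0 [[-0.07, 0.33, 1.53, -0.3, 1.6, -1.3], [-0.02, 0.34, 1.34, -0.29, 1.79, -1.31]]
-0.5 [[-0.07, 0.33, 1.53, -0.3, 1.6, -1.8], [-0.02, 0.34, 1.34, -0.29, 1.79, -1.81]]
0.0 [[-0.07, 0.33, 1.53, -0.3, 1.6, -2.3], [-0.02, 0.34, 1.34, -0.29, 1.79, -2.31]]
0.5 [[-0.07, 0.33, 1.53, -0.3, 1.6, -2.8], [-0.02, 0.34, 1.34, -0.29, 1.79, -2.81]]
1.0 [[-0.07, 0.33, 1.53, -0.3, 1.6, 2.98], [-0.02, 0.34, 1.34, -0.29, 1.79, 2.97]]
1.5 [[-0.07, 0.33, 1.53, -0.3, 1.6, 2.48], [-0.02, 0.34, 1.34, -0.29, 1.79, 2.47]]
2.0 [[-0.07, 0.33, 1.53, -0.3, 1.6, 1.98], [-0.02, 0.34, 1.34, -0.29, 1.79, 1.97]]
2.5 [[-0.07, 0.33, 1.53, -0.3, 1.6, 1.48], [-0.02, 0.34, 1.34, -0.29, 1.79, 1.47]]
3.0 [[-0.07, 0.33, 1.53, -0.3, 1.6, 0.98], [-0.02, 0.34, 1.34, -0.29, 1.79, 0.97]]
1.3
```

The wrist allows the whole ~3.3 rad in one stroke. I'll refine from the averaged frames and move to the hover in the same step.

```bash
cat > meas.py <<'E'
from h import *
def meas(tag):
    for n in("top","side"):
        d=load(f"pics/{n}{tag}.npz");I=d["image"];hsv=cv2.cvtColor(I,cv2.COLOR_RGB2HSV);L=rodframe(pts(d));x,y,z=np.moveaxis(L,-1,0)
        br=lambda k:cv2.erode(k.astype(np.uint8),np.ones((2,2)))>0
        k=br((hsv[...,1]<50)&(hsv[...,2]>110)&(z>.06)&(z<.13)&(abs(x)<.024)&(y>-.12)&(y<.11))&(abs(y-.005)<.085)
        P=L[k]
        for _ in range(3):
            A=np.c_[P[:,:2],np.ones(len(P))];c=np.linalg.lstsq(A,P[:,2],rcond=None)[0];r=P[:,2]-A@c;P=P[abs(r)<.004]
        print(n,"plate n",len(P),"slopes",c[:2].round(4),"z0 %.4f sd %.4f"%(c[2],r.std()),"z at y=.21: %.4f"%(c@[0.04,.21,1]),"med %.4f"%np.median(P[:,2]))
        for nm,lo,hi in(("pink",(0,85,95),(9,180,255)),("green",(60,100,60),(90,255,255))):
            k=(cv2.inRange(hsv,lo,hi)>0)&(y>.205)&(y<.24)&(abs(x-.042)<.02)&(z>.06)&(z<.14)
            if k.sum():print("  ",nm,k.sum(),"z pct 10..90",np.percentile(z[k],[10,25,50,75,90]).round(4),"x,y",np.median(x[k]).round(4),np.median(y[k]).round(4))
        zp=np.median(P[:,2])
        k=(cv2.inRange(hsv,(12,100,70),(28,255,255))>0)&(np.hypot(x,y)<.035)&(abs(z-zp-.03)<.003)
        print("   collar top",k.sum(),np.percentile(L[k],[3,97],axis=0).round(4).tolist(),L[k].mean(0).round(4))
        k=(cv2.inRange(hsv,(3,150,90),(18,255,255))>0)&(np.hypot(x,y+.095)<.035)&(abs(z-zp-.036)<.004)
        r=cv2.minAreaRect((L[k][:,:2]*1000).astype(np.float32));print("   bar",k.sum(),r,L[k].mean(0).round(4))
        k=br((z>.03+.1)&(z<.2)&(y>.12)&(y<.22)&(abs(x-.04)<.012))
        P=L[k];A=np.c_[P[:,1:],np.ones(len(P))];c=np.linalg.lstsq(A,P[:,0],rcond=None)[0];print("   board",len(P),"dx/dy,dx/dz",c.round(4))
        g=L@R.from_euler("y",-25,degrees=True).as_matrix().T
        k=(hsv[...,1]<60)&(abs(g[...,2])<.006)&(abs(g[...,0]+.03)<.12)&(abs(g[...,1]-.045)<.23)
        k=cv2.morphologyEx(k.astype(np.uint8),cv2.MORPH_OPEN,np.ones((3,3)))
        r=cv2.minAreaRect((g[k>0][:,:2]*1000).astype(np.float32));print("   base",k.sum(),r)
E
python3 - <<'E'
from meas import *
meas("A")
from cell import *
robot.movep(pos(0,0,.33),quat(0)); print(np.round(get_joints(),2),get_clock(),get_contact_force())
E
```

```text
top plate n 296 slopes [-0.0293 -0.0015] z0 0.1040 sd 0.0012 z at y=.21: 0.1026 med 0.1039
   pink 25 z pct 10..90 [0.0862 0.0877 0.0883 0.089  0.094 ] x,y 0.0434 0.2207
   green 22 z pct 10..90 [0.1133 0.114  0.1146 0.1179 0.121 ] x,y 0.0409 0.2233
   collar top 87 [[-0.0169, -0.0204, 0.1323], [0.0208, 0.018, 0.136]] [ 0.0045 -0.0015  0.1341]
   bar 45 ((1.3626346588134766, -95.16694641113281), (12.853901863098145, 44.08097457885742), 71.51171112060547) [ 0.0025 -0.0957  0.1405]
   board 249 dx/dy,dx/dz [-0.0394 -0.0079  0.042 ]
   base 2690 ((-30.015140533447266, 43.587799072265625), (386.1454162597656, 177.45913696289062), 89.71824645996094)
side plate n 167 slopes [-0.0175 -0.0034] z0 0.1057 sd 0.0012 z at y=.21: 0.1042 med 0.1057
   pink 6 z pct 10..90 [0.0887 0.0891 0.0896 0.091  0.0978] x,y 0.0392 0.2235
   green 18 z pct 10..90 [0.1155 0.1158 0.1162 0.121  0.1216] x,y 0.0338 0.2255
   collar top 64 [[-0.0206, -0.0218, 0.1332], [0.0175, 0.0137, 0.1372]] [-0.0005 -0.0066  0.1356]
   bar 40 ((-3.014650344848633, -98.51783752441406), (11.76329517364502, 43.074745178222656), 64.34054565429688) [-0.0027 -0.098   0.1418]
   board 73 dx/dy,dx/dz [-0.0376 -0.0104  0.0415]
   base 2387 ((-33.1655387878418, 41.814056396484375), (388.1238708496094, 178.8695831298828), 89.76109313964844)
[ 0.01  0.37  1.18 -0.29  1.92 -2.32] 4.1167 [ 0.32865689  0.51851974 -0.87844722]
```

Averaged fit: the base rectangle measures 386×177 mm (true 390×180) with yaw good to 0.3°. The pointer is ~14.3 mm above pink mid-height in both views (14.1 top, 14.6 side), so that is ~3.0 rad clockwise. Next: descend, grip, and look at the forces.

```bash
sed -i 's/^OFF=.*/OFF=np.array([0,-.002,0])/' h.py
python3 - <<'E'
from h import *
from cell import *
f=lambda:(M.T@np.array(get_contact_force())).round(1)
robot.move_linear(pos(0,0,.20),.15,quat(0)); robot.move_linear(pos(0,0,.131),.08)
print("down",f(),get_clock())
eoat.command_gripper(.036,30); print("grip",get_grip_width(),f(),get_finger_force(),(M.T@np.array(get_torque())).round(2))
n=lambda a:robot.move_linear(pos(0,0,.131-.00477*a),.0048,quat(-a))
n(.3);print(get_clock(),f(),get_grip_width(),(M.T@np.array(get_torque())).round(2),get_finger_force())
E
```

```text
down [ 0.2 -0.8 -0. ] 6.1417
grip 0.043173933542742585 [-1.4  5.5  0.9] 32.99646735191345 [0.85 0.34 0.12]
7.05 [-1.5  5.2  2.2] 0.042483086715694625 [ 0.83  0.35 -0.14] 33.03929686546326
```

Run:
```python
from h import *
from cell import *
f=lambda:((M.T@np.array(get_contact_force())).round(1),(M.T@np.array(get_torque())).round(2),round(get_grip_width(),4))
n=lambda a:robot.move_linear(pos(0,0,.131-.00477*a),.0048,quat(-a))
for a in(1,1.7,2.4,3.0): n(a);print(a,get_clock(),f(),np.round(get_joints()[5],2))
eoat.command_gripper(.085)
robot.move_linear(pos(0,0,.25),.15)
robot.movep(pos(0,0,.25)+[-.15,.25,.2],quat(-3))
for nm in("top","side"): np.savez(f"pics/{nm}B.npz",**grab(cams,nm))
I=[np.load(f"pics/{n}B.npz")["image"] for n in("top","side")]
c=[cv2.resize(a,None,fx=8,fy=8,interpolation=cv2.INTER_CUBIC) for a in(I[0][135:175,360:405],I[1][138:178,300:345])]
cv2.imwrite("pics/B.png",np.hstack(c)[:,:,::-1])
from meas import meas
meas("B");print(get_clock())
```

```text
1 7.9 (array([-2.8,  4.2,  1.6]), array([ 0.75,  0.4 , -0.15]), 0.0428) -1.31
1.7 8.75 (array([-4.7,  3.5,  2.5]), array([ 0.6 ,  0.58, -0.09]), 0.043) -0.61
2.4 9.6 (array([-7.6,  5.2,  2.1]), array([ 0.52,  1.  , -0.14]), 0.0428) 0.09
3.0 10.35 (array([-8. ,  7.2,  0.5]), array([ 0.67,  1.52, -0.09]), 0.0425) 0.7
top plate n 292 slopes [-0.0451 -0.0028] z0 0.0898 sd 0.0014 z at y=.21: 0.0874 med 0.0897
   pink 27 z pct 10..90 [0.0866 0.0873 0.088  0.0889 0.0933] x,y 0.0434 0.2188
   green 20 z pct 10..90 [0.1135 0.1141 0.1147 0.1181 0.1201] x,y 0.04 0.2247
   collar top 80 [[-0.0141, -0.0199, 0.1176], [0.0211, 0.0181, 0.1218]] [ 0.0053 -0.0018  0.1197]
   bar 44 ((0.6442661285400391, -95.78413391113281), (13.73779010772705, 43.644439697265625), 72.70315551757812) [ 0.0027 -0.0958  0.1263]
   board 253 dx/dy,dx/dz [-0.0379 -0.0044  0.0413]
   base 2653 ((-29.939983367919922, 43.766357421875), (386.50628662109375, 177.2568817138672), 89.72606658935547)
side plate n 157 slopes [-0.0255 -0.0019] z0 0.0913 sd 0.0011 z at y=.21: 0.0899 med 0.0913
   collar top 61 [[-0.0196, -0.0215, 0.1189], [0.0173, 0.0118, 0.1232]] [-0.0002 -0.007   0.1213]
   bar 42 ((-1.9506721496582031, -96.61283874511719), (13.267755508422852, 41.93803024291992), 72.8770980834961) [-0.0023 -0.0982  0.1271]
   board 0 dx/dy,dx/dz [0. 0. 0.]
   base 2385 ((-32.66414260864258, 41.788421630859375), (386.9306640625, 179.97215270996094), 89.74178314208984)
14.4083
```

View pics/B.png

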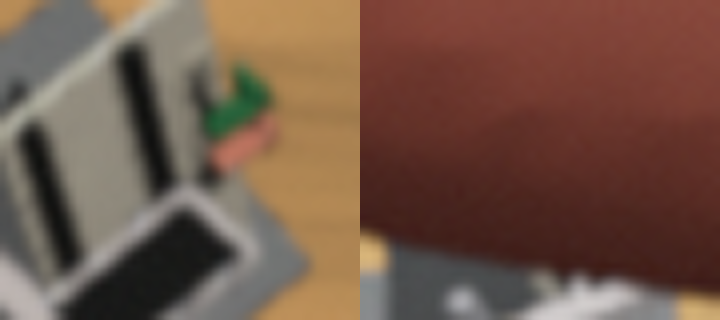

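Plate dropped 14.2 mm as commanded, and pointer − pink ≈ +0.2 mm from depth. The top crop shows the black pointer tip beside the pink tab near (210,172). The arm hides the side view, so I'll clear it and check from there too.

Run:
```python
from h import *
from cell import *
robot.goto_joints([-.9, 0.053, 1.3, -0, 1.476, 0.7])
for nm in("top","side"): np.savez(f"pics/{nm}C.npz",**grab(cams,nm))
J=[[np.load(f"pics/{n}{t}.npz")["image"] for t in "AC"] for n in("top","side")]
g=lambda a:cv2.resize(a,None,fx=8,fy=8,interpolation=cv2.INTER_CUBIC)
cv2.imwrite("pics/C.png",np.vstack([np.hstack([g(a[138:170,370:402]) for a in J[0]]),np.hstack([g(a[140:172,305:337]) for a in J[1]])])[:,:,::-1])
from meas import meas
meas("C");print(get_clock())
```

```text
top plate n 287 slopes [-0.0314 -0.0046] z0 0.0897 sd 0.0013 z at y=.21: 0.0875 med 0.0897
   pink 27 z pct 10..90 [0.087  0.0874 0.0882 0.0887 0.0936] x,y 0.0427 0.2183
   green 21 z pct 10..90 [0.1129 0.1141 0.1144 0.1173 0.1209] x,y 0.0405 0.2234
   collar top 82 [[-0.0138, -0.021, 0.1177], [0.0213, 0.0181, 0.1216]] [ 0.0054 -0.0022  0.1195]
   bar 46 ((1.3033390045166016, -95.97032165527344), (13.676185607910156, 45.49464416503906), 73.05623626708984) [ 0.0034 -0.0961  0.1258]
   board 252 dx/dy,dx/dz [-0.0399 -0.0065  0.0418]
   base 2665 ((-29.976734161376953, 44.04011535644531), (386.58770751953125, 177.24807739257812), 89.66889190673828)
side plate n 165 slopes [-0.0277 -0.0004] z0 0.0914 sd 0.0011 z at y=.21: 0.0902 med 0.0914
   pink 15 z pct 10..90 [0.0883 0.0887 0.0889 0.0898 0.0907] x,y 0.037 0.2198
   green 17 z pct 10..90 [0.115  0.1151 0.1164 0.1202 0.122 ] x,y 0.0337 0.226
   collar top 65 [[-0.0202, -0.0216, 0.119], [0.0181, 0.0124, 0.123]] [-0.0008 -0.0074  0.1211]
   bar 39 ((-1.3666133880615234, -97.07968139648438), (12.440285682678223, 43.35851287841797), 71.6172103881836) [-0.0023 -0.098   0.1275]
   board 73 dx/dy,dx/dz [-0.0328 -0.008   0.0404]
   base 2383 ((-32.88067626953125, 42.82867431640625), (388.33795166015625, 179.4324188232422), 89.76126861572266)
18.275
```

View pics/C.png

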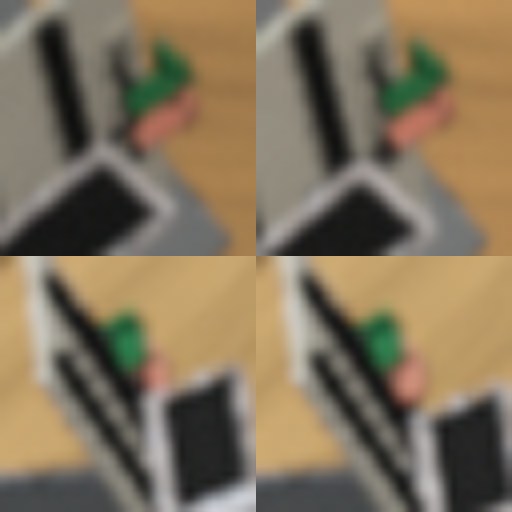

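The side view agrees: pink is newly exposed above the rest, as expected, and the offset is +0.0 (top) to +1.0 mm (side), within ±3. The knob bar lies at −17.5° from jig x, which puts the knob at ~0.3 rad, so ~1.3 rad clockwise remain.

Run:
```python
from h import *
from cell import *
f=lambda:(round(get_clock(),2),(M.T@np.array(get_contact_force())).round(1),(M.T@np.array(get_torque())).round(2),round(get_grip_width(),4))
K=lambda z:pos(-.0003,-.0943,z)
p=-.305
robot.movep(K(.33),quat(p)); eoat.command_gripper(.055); robot.move_linear(K(.19),.15); robot.move_linear(K(.1225),.08); print("down",f())
eoat.command_gripper(.008,35); print("grip",f())
def turn(a):
    # rotate in place, ~1.2 rad/s by tiny axial drift-free steps
    robot.move_linear(K(.1225)+M[:,2]*1e-6,.15,quat(p-a))
for a in(.15,.4,.7,1.0,1.2,1.3,1.36):
    t=get_clock();turn(a);print(a,f(),np.round(get_joints()[5],2))
```

```text
down (22.99, array([-0.3,  0.5,  0.4]), array([-0.09,  0.23, -0.03]), 0.055)
grip (23.43, array([1.3, 3. , 2.8]), array([0.37, 0.13, 0.02]), 0.0132)
0.15 (23.73, array([0.7, 3.3, 1.9]), array([ 0.38,  0.07, -0.07]), 0.0134) -1.75
0.4 (24.13, array([-0.4,  1.9,  3.7]), array([ 0.39,  0.24, -0.08]), 0.0129) -1.5
0.7 (24.58, array([-2.5,  1.4,  5.8]), array([ 0.17,  0.57, -0.06]), 0.0133) -1.2
1.0 (25.03, array([-3.1,  1.9,  5.6]), array([ 0.13,  0.87, -0.1 ]), 0.0139) -0.9
1.2 (25.38, array([-5.5,  1.7,  5.4]), array([ 0.19,  0.96, -0.07]), 0.0132) -0.7
1.3 (25.63, array([-4.9,  0.8,  5.6]), array([ 0.19,  1.04, -0.08]), 0.0131) -0.6
1.36 (25.88, array([-4.6,  2.1,  5.8]), array([0.34, 1.01, 1.06]), 0.0132) -0.54
```

Torque jumped to 1 N·m at 1.36 rad, so the end stop is reached. Release, retreat and verify.

Run:
```python
from h import *
from cell import *
eoat.command_gripper(.055); robot.move_linear(pos(-.0003,-.0943,.25),.15)
robot.movep(pos(0,-.09,.33),get_ee_rot()); robot.goto_joints([-.9, 0.053, 1.3, -0, 1.476, -0.5])
for nm in("top","side"): np.savez(f"pics/{nm}D.npz",**grab(cams,nm))
cv2.imwrite("pics/D.png",cv2.resize(np.load("pics/topD.npz")["image"][120:240,275:415],None,fx=4,fy=4)[:,:,::-1])
from meas import meas
meas("D");print(get_clock(),get_contact_force())
```

```text
top plate n 284 slopes [-0.041  -0.0026] z0 0.0897 sd 0.0012 z at y=.21: 0.0875 med 0.0895
   pink 28 z pct 10..90 [0.0866 0.0876 0.0884 0.0892 0.094 ] x,y 0.0431 0.2184
   green 21 z pct 10..90 [0.1129 0.1138 0.1149 0.1175 0.1212] x,y 0.0397 0.2236
   collar top 81 [[-0.0139, -0.0211, 0.1176], [0.0215, 0.0182, 0.1212]] [ 0.0053 -0.0018  0.1196]
   bar 47 ((1.1429295539855957, -96.25485229492188), (13.901054382324219, 42.188934326171875), 0.8874867558479309) [ 0.0019 -0.0956  0.126 ]
   board 257 dx/dy,dx/dz [-0.0421  0.0046  0.0405]
   base 2647 ((-30.118122100830078, 43.907318115234375), (387.09564208984375, 177.2801971435547), 89.56687927246094)
side plate n 154 slopes [-0.0132 -0.0057] z0 0.0913 sd 0.0011 z at y=.21: 0.0895 med 0.0913
   pink 15 z pct 10..90 [0.0884 0.0889 0.0893 0.0901 0.0908] x,y 0.0376 0.221
   green 17 z pct 10..90 [0.1151 0.1156 0.1165 0.1206 0.1223] x,y 0.0338 0.2269
   collar top 62 [[-0.0203, -0.0211, 0.1188], [0.0179, 0.0115, 0.1229]] [-1.000e-04 -7.100e-03  1.213e-01]
   bar 38 ((-1.5393080711364746, -97.420654296875), (40.623836517333984, 11.688273429870605), 84.56908416748047) [-0.0017 -0.0991  0.1277]
   board 75 dx/dy,dx/dz [-0.0339  0.0074  0.0381]
   base 2396 ((-32.68402099609375, 42.27360534667969), (386.9407958984375, 179.82662963867188), 89.76288604736328)
31.2 [-1.3662446  -0.35450648 -0.14058865]
```

View pics/D.png

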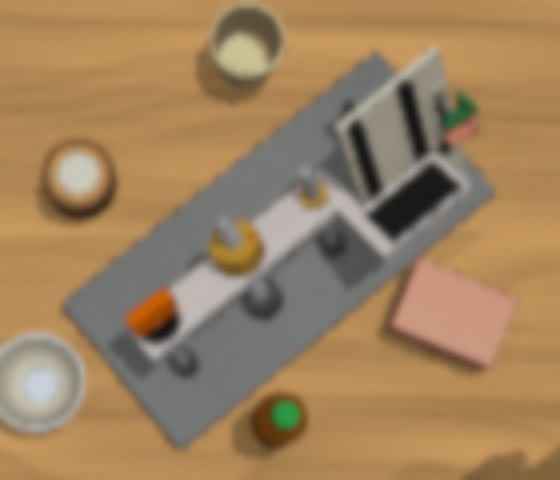

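The bar is now across (150,313), turned ~1.3 rad to the stop. The pointer is still level with pink (−0.3 mm top, +0.5 mm side) and nothing else has moved, so I'm handing in.

```bash
python3 -c "
from cell import *
print(robot.close_job())"
```

```text
the job is handed in; nothing more can be done
None
```

The job is handed in: the jar on the black slab is pink, so I set the pointer level with the pink tab (within about 0.5 mm by my camera measurements), turned the clamp knob clockwise to its end stop and let go of everything; the cell gave no verdict back.

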